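# Pack a tube tight in a cutting jig with shims and a wedge, and hold it

## Robot

A 6-joint arm with a two-finger parallel gripper is mounted at the origin on the work surface. World frame = base frame: x ahead of the robot, y to its left, z up, the work surface at z = 0. Lengths are in m, angles in rad, forces in N, time in s.
With the tool pointing down it reaches from about 0.35 to 0.975 m from the base axis. Payload 7.1 kg.
Tool frame: the origin (TCP) lies midway between the tips of the shut fingers; the grasp point (between the pads) lies 19 mm behind it; z points along the fingers, y is the line along which they close (so a half turn about z gives the same grasp; the last joint's range is limited). The gripper opens to 88 mm and grips with 3 to 60 N. Pads are 20 mm wide; open, the fingers measure 115 mm over their backs; the gripper's body (75 mm by 178 mm) begins 61 mm behind the grasp point.
Start: joints at [-1.214, 0.423, 1.63, -0, 1.089, -0.019], TCP at [0.229, -0.581, 0.223] pointing down, gripper open.
Joint ranges: [-3, 3], [-0.9, 2.11], [0.09, 2.58], [-1.31, 4.45], [0.11, 2.69], [-2.54, 2.54]. Speed limits (rad/s): [2.39, 2.39, 3.01, 3.14, 3.14, 3.14].

## Interface

Orientations are given as a unit quaternion [w, x, y, z].
In Python, from station import move_pose, movel, movej, command_gripper, wait, inverse_kinematics, read_camera, camera_info, MotionError, job_done, get_time, get_joint_pos, get_qvel, get_effort, get_tcp_pos, get_ee_rot, get_ft_force, get_ft_torque, get_grip_width, get_finger_force gives the robot as it stands. Calls block until the motion is done:
- move_pose(position, orientation): joint-space move of the TCP to a pose.
- movel(position, frame=None, v=0.15, until_force=None): straight line of the TCP; frame=None keeps the orientation; v is the mean speed in m/s. With until_force (N) it stops when the force on the tool has changed by that much, and returns True; else False.
- movej(angles): joint-space move.
- command_gripper(opening): opening from 0.0 (shut) to 1.0 (fully open); the grip force is fixed at half the most; returns when the fingers have stopped.
- wait(seconds).
- inverse_kinematics(position, orientation): joint angles nearest the present ones, or None.
- read_camera(name): name is "scene" or "top" or "wrist"; returns the picture (480x640x3 uint8, red, green, blue); there is no depth.
- camera_info(name): a dict with "intrinsics" (3x3 intrinsics, pixels), "dist" ([k1, k2, p1, p2, k3] as OpenCV has them; the pictures are not rectified), "T" (4x4, takes a point from camera to world coordinates); the wrist camera has in their place "tool_from_camera" (4x4, takes a point from camera to tool coordinates, whose origin is the TCP and whose axes are the flange's). Camera axes: x right, y up, looking along -z (the intrinsics and any distortion apply to the point x, -y, -z); pixel columns grow to the right and rows downward; lengths in m; the calibration is good to about 2 mm. A picture is of the moment at which its call begins: read the wrist's pose just before it. camera_info takes no time and is no camera call.
A pose or a line that the arm cannot do raises MotionError and nothing moves.
- job_done(): hands the job in; it is judged then, once.
Readings, each from a call of its own:
- get_time(): time.
- get_joint_pos(): joint angles.
- get_qvel(): joint speeds.
- get_effort(): joint torques, N m.
- get_tcp_pos(): TCP position.
- get_ee_rot(): TCP orientation.
- get_ft_force(): force on the tool from outside, world axes, zero at the start.
- get_ft_torque(): the same for the moment, N m.
- get_grip_width(): opening from 0.0 (shut) to 1.0 (fully open).
- get_finger_force(): force on a finger pad.
Only numpy, scipy, OpenCV 4.12 (cv2) and the standard library are available. Lean on these libraries where they do the work, as an engineer would, in place of code of your own. Each camera call takes 0.05 s, during which the arm holds its last target. There are 200 camera calls.

## Task

The square tube lies loose in the cutting jig. Slide the tabbed shims up out of their rack and stand them upright, fully down, in the gap between tube and stop, one or both as the gap needs, until what remains is narrow enough for the wedge. Then push the wedge down into it, tip first with its upright face to the shims, until you feel everything go tight and the tube pressed against the fence, and finish while still gripping the wedge and keeping it pressed in.

Things in the scene. Friction and masses are not known exactly. Their poses are not given: they have to be found in the camera images.
- jig: Flat dark steel base plate 240 x 170 x 10 mm of the cutting jig, fixed to the bench. Origin at the centre of its underside; its top is 10 mm higher. Fence, stop, tube, shims and wedge are smooth and oiled (friction about 0.3), the plate and the grip tabs are dry (0.6). Its x axis runs along the tube, its y axis across it, from the stop towards the fence.
- fence: Fixed upright steel bar on the jig, 200 mm along x, 15 mm thick, top 50 mm above the jig plate. Origin at the foot of its inner face (the face towards the tube and the stop, looking to -y), mid-length; same axes as the jig, 45 mm from the jig's centre in +y.
- stop: Fixed bare steel block on the jig, 100 mm along x, 25 mm thick, top 50 mm above the jig plate. Origin at the foot of its inner face (looking to +y, towards the tube), mid-length; same axes as the jig. Its distance from the fence changes from run to run: the gap to be packed, between this face and the tube, is 22 to 45 mm wide.
- tube: Loose square steel tube 50 x 50 mm, 200 mm long along x, 0.6 kg, lying on the jig plate with one side against the fence (50 mm of the space between fence and stop). Origin at the centre of its underside; same axes as the jig at the start.
- rack: Fixed wooden rack 120 (x) x 140 (y) mm, 35 mm high, with three slots along its x axis at y = -45, 0 and +45 mm; slot floors 8 mm above the bench. A shim stands in each outer slot (which is in which varies; 14 mm wide, 27 mm deep), the wedge in the middle one. Origin at the centre of its underside.
- shim_a: Loose aluminium shim plate standing upright, 0.18 kg: 90 mm (x) x 12 mm thick (y) x 50 mm high, with a tab on top 20 mm (x) x 12 mm (y), from 50 to 84 mm above its lower edge, centred at x = +35 mm. Origin at the centre of its lower edge. Pinch the tab across its thickness.
- shim_b: Loose aluminium shim plate like shim_a but with its tab at the other end, centred at x = -35 mm, so that the tabs do not get in each other's way. Origin at the centre of its lower edge.
- wedge: Dark steel wedge standing tip down, 0.25 kg, 50 mm wide (x). One face is upright, at y = +10.5 mm (to go against the shims); the other slopes: thickness 3 mm at the tip, 0.4 mm more per mm up, 25.4 mm at 56 mm. Grip tab 20 (x) x 10 (y) mm from 56 to 90 mm up, centred on x = y = 0. Origin: on the tab's axis at tip level. Jams in a remaining gap of 6 to 22 mm.
Not all that is in view belongs to the job. Of the things like the rack, leave any that is green; of the rest the smaller one is meant.

How it is judged:
On the way, in this order (a step that is already met when the one before it is completed fails the run):
1. a shim has been slid up out of its slot in the rack (z of any of shim_a, shim_b in the frame of rack above 0.037 m), for 0.1 s.
2. a shim stands fully down in the gap between tube and stop, let go of ((((z of shim_a in the frame of jig between 0.006 and 0.0145 m and angle between shim_a's own z axis and vertical below 0.15 rad and x of shim_a in the frame of stop between -0.03 and 0.03 m and y of shim_a in the frame of stop above 0.002 m and y of shim_a in the frame of fence below -0.052 m) and contact force between the fingers and shim_a below 0.2 N) or ((z of shim_b in the frame of jig between 0.006 and 0.0145 m and angle between shim_b's own z axis and vertical below 0.15 rad and x of shim_b in the frame of stop between -0.03 and 0.03 m and y of shim_b in the frame of stop above 0.002 m and y of shim_b in the frame of fence below -0.052 m) and contact force between the fingers and shim_b below 0.2 N))), for 0.2 s.
3. the wedge has been lifted out of the rack (z of wedge in the frame of rack above 0.037 m), for 0.1 s.
At the end, for the whole second after the job is handed in: Shims used stand on the plate (4 mm) by the stop (30 mm), an unused one is over 120 mm away; all upright within 0.15 rad; wedge 3 mm or more in, off the plate, pressing a shim and the stop loaded with 3 N, the tube the fence with 2 N; tube flat and straight; fingers grip the wedge (5 N), at rest ((((z of shim_a in the frame of jig between 0.006 and 0.0145 m and angle between shim_a's own z axis and vertical below 0.15 rad and x of shim_a in the frame of stop between -0.03 and 0.03 m and y of shim_a in the frame of stop above 0.002 m and y of shim_a in the frame of fence below -0.052 m) and contact force between shim_a and wedge above 3 N) or ((z of shim_b in the frame of jig between 0.006 and 0.0145 m and angle between shim_b's own z axis and vertical below 0.15 rad and x of shim_b in the frame of stop between -0.03 and 0.03 m and y of shim_b in the frame of stop above 0.002 m and y of shim_b in the frame of fence below -0.052 m) and contact force between shim_b and wedge above 3 N)) and (horizontal distance between shim_a and stop above 0.12 m or (z of shim_a in the frame of jig between 0.006 and 0.0145 m and angle between shim_a's own z axis and vertical below 0.15 rad and x of shim_a in the frame of stop between -0.03 and 0.03 m and y of shim_a in the frame of stop above 0.002 m and y of shim_a in the frame of fence below -0.052 m)) and (horizontal distance between shim_b and stop above 0.12 m or (z of shim_b in the frame of jig between 0.006 and 0.0145 m and angle between shim_b's own z axis and vertical below 0.15 rad and x of shim_b in the frame of stop between -0.03 and 0.03 m and y of shim_b in the frame of stop above 0.002 m and y of shim_b in the frame of fence below -0.052 m)) and contact force between any of wedge, shim_a, shim_b and stop above 3 N and contact force between tube and fence above 2 N and z of wedge in the frame of jig between 0.0115 and 0.057 m and x of wedge in the frame of stop between -0.03 and 0.03 m and angle between wedge's own z axis and vertical below 0.15 rad and z of tube in the frame of jig below 0.014 m and angle between tube's own z axis and vertical below 0.1 rad and angle between the x axis of tube and the x axis of jig, either way round below 0.06 rad and contact force between the fingers and wedge above 5 N and linear speed of wedge below 0.02 m/s); the arm keeps its last pose, push and grip.
It also fails if it takes over 72 s, if anything falls off the work surface, if the arm or the gripper's body presses on something with over 40 N, if the wrist force passes 120 N, or if a joint passes its speed limit or range.

## Working session

There is one attempt and no reset: what is moved stays moved. The work goes in short steps, each a Python script; the robot and the scene stay as the last script left them, time stands still between calls to the robot, and variables do not carry over. Pictures are saved under pics/ and viewed, at most 10 in all, crops included, and the job is handed in when it is done.

```bash
mkdir -p pics; ls; python3 - <<'E'
from station import *
import cv2
for n in("scene","top"):
    cv2.imwrite(f"pics/{n}0.png",read_camera(n)[:,:,::-1])
    c=camera_info(n);print(n,c)
print(camera_info("wrist"),get_time())
E
```

```text
pics
scene {'intrinsics': array([[440.26603635,   0.        , 319.23688924],
       [  0.        , 440.26603635, 243.99722948],
       [  0.        ,   0.        ,   1.        ]]), 'dist': array([-0.09991167,  0.        ,  0.        ,  0.        ,  0.        ]), 'T': array([[-0.6761912 , -0.58042941,  0.45372587,  0.83291323],
       [ 0.73657008, -0.54530158,  0.40013837,  0.24501036],
       [ 0.01516536,  0.60477094,  0.79625506,  0.74778969],
       [ 0.        ,  0.        ,  0.        ,  1.        ]])}
top {'intrinsics': array([[471.62958937,   0.        , 316.536605  ],
       [  0.        , 471.62958937, 242.78704829],
       [  0.        ,   0.        ,   1.        ]]), 'dist': array([-0.07774829,  0.        ,  0.        ,  0.        ,  0.        ]), 'T': array([[-0.01800689,  0.99823708, -0.05655508,  0.3450676 ],
       [-0.99981565, -0.01760059,  0.00767412, -0.10581855],
       [ 0.00666519,  0.05668285,  0.99836999,  1.20423162],
       [ 0.        ,  0.        ,  0.        ,  1.        ]])}
{'intrinsics': array([[424.13081098,   0.        , 314.76853434],
       [  0.        , 424.13081098, 252.93358436],
       [  0.        ,   0.        ,   1.        ]]), 'dist': array([-0.00040436,  0.        ,  0.        ,  0.        ,  0.        ]), 'tool_from_camera': array([[ 8.50790432e-04,  9.66647044e-01,  2.56110851e-01,
         6.99026830e-02],
       [ 9.99999406e-01, -9.96806173e-04,  4.40316423e-04,
         4.14431758e-04],
       [ 6.80923446e-04,  2.56110324e-01, -9.66647318e-01,
        -1.61817207e-01],
       [ 0.00000000e+00,  0.00000000e+00,  0.00000000e+00,
         1.00000000e+00]])} 0.1
```

View pics/scene0.png

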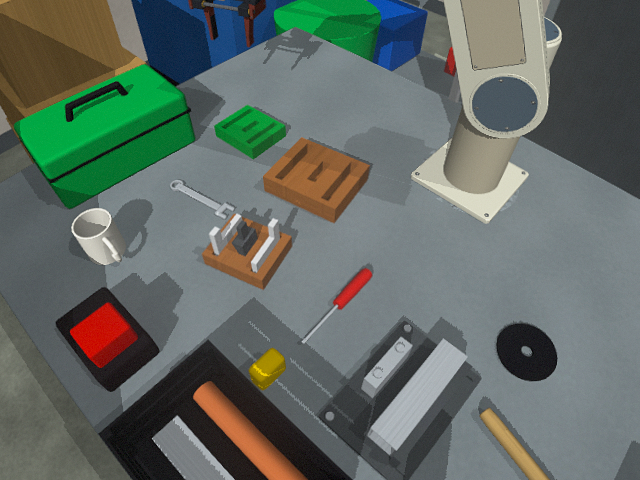

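View pics/top0.png

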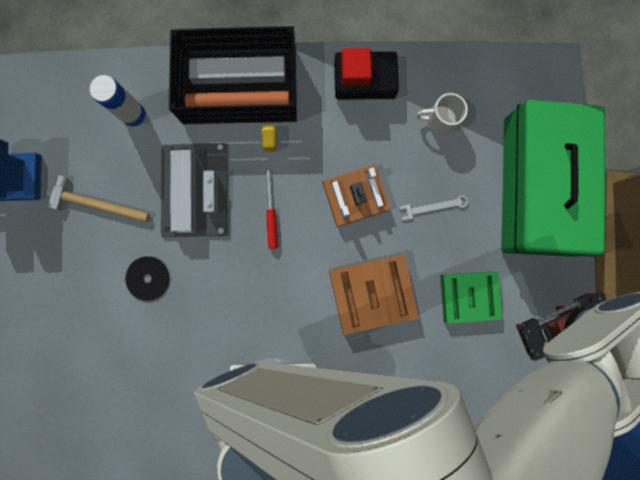

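Candidates for the rack: the small brown one holding parts (top 357,195), the large brown one (374,293) and the green one (471,297). By the description it is the small brown one, with the shims and wedge in it. The jig is at (195,190). Next I'll take close wrist views of both.

```bash
cat > h.py <<'E'
from station import *
import numpy as np, cv2
from scipy.spatial.transform import Rotation as R
def rot(q): return R.from_quat([q[1],q[2],q[3],q[0]])
def down(yaw):  # tool z down, tool x at angle yaw in world
    c,s=np.cos(yaw),np.sin(yaw)
    q=R.from_matrix(np.array([[c,s,0],[s,-c,0],[0,0,-1]])).as_quat()
    return [q[3],q[0],q[1],q[2]]
def camT(n):
    c=camera_info(n)
    if n!="wrist": return np.array(c["T"])
    T=np.eye(4);T[:3,:3]=rot(get_ee_rot()).as_matrix();T[:3,3]=get_tcp_pos()
    return T@c["tool_from_camera"]
def ray(n,px,T):
    c=camera_info(n)
    u=cv2.undistortPoints(np.array([[px]],float),c["intrinsics"],np.array(c["dist"]))[0,0]
    return T[:3,3],T[:3,:3]@np.array([u[0],-u[1],-1])
def atz(n,px,T,z):
    o,d=ray(n,px,T);return o+d*(z-o[2])/d[2]
def tri(obs):  # obs: list of (name,px,T)
    A=np.zeros((3,3));b=np.zeros(3);rs=[]
    for a in obs:
        o,d=ray(*a);d=d/np.linalg.norm(d);P=np.eye(3)-np.outer(d,d);A+=P;b+=P@o;rs.append((P,o))
    x=np.linalg.solve(A,b);return x,[np.linalg.norm(P@(x-o)) for P,o in rs]
def proj(n,p,T):
    c=camera_info(n);q=T[:3,:3].T@(np.asarray(p)-T[:3,3])
    return cv2.projectPoints(np.array([[q[0],-q[1],-q[2]]]),np.zeros(3),np.zeros(3),c["intrinsics"],np.array(c["dist"]))[0].ravel()
def snap(name):
    T=camT("wrist");im=read_camera("wrist");np.save(f"pics/{name}.npy",T)
    cv2.imwrite(f"pics/{name}.png",im[:,:,::-1])
E
python3 - <<'E'
from h import *
T=camT("top")
for p in [(357,195),(195,190),(180,190),(209,190)]: print(p,atz("top",p,T,.04).round(3))
print(rot(get_ee_rot()).as_matrix().round(3))
r=atz("top",(357,195),T,.04); j=atz("top",(195,190),T,.04)
m=rot(get_ee_rot()).as_matrix(); y0=np.arctan2(m[1,0],m[0,0]);print(y0)
for yaw in(0,np.pi):
    for p in (r,j):
        print(yaw,inverse_kinematics([p[0],p[1],.25],down(yaw)),inverse_kinematics([p[0],p[1],.06],down(yaw)))
E
```

```text
(357, 195) [ 0.528 -0.218  0.04 ]
(195, 190) [0.549 0.187 0.04 ]
(180, 190) [0.549 0.225 0.04 ]
(209, 190) [0.548 0.151 0.04 ]
[[ 0.93   0.367 -0.   ]
 [ 0.367 -0.93   0.001]
 [ 0.    -0.001 -1.   ]]
0.3757853423357598
0 [-4.11612877e-01  3.14054672e-01  1.72576778e+00 -4.44089210e-16
  1.10177020e+00  1.15918345e+00] [-4.11612877e-01  5.78344451e-01  1.83801298e+00 -4.44089210e-16
  7.25235226e-01  1.15918345e+00]
0 [ 3.07392613e-01  3.25853532e-01  1.70872193e+00 -4.44089210e-16
  1.10701719e+00  1.87818894e+00] [ 3.07392613e-01  5.86553596e-01  1.82023108e+00 -4.44089210e-16
  7.34807979e-01  1.87818894e+00]
3.141592653589793 [-4.11612877e-01  3.14054672e-01  1.72576778e+00 -4.44089210e-16
  1.10177020e+00 -1.98240920e+00] [-4.11612877e-01  5.78344451e-01  1.83801298e+00 -4.44089210e-16
  7.25235226e-01 -1.98240920e+00]
3.141592653589793 [ 3.07392613e-01  3.25853532e-01  1.70872193e+00 -4.44089210e-16
  1.10701719e+00 -1.26340371e+00] [ 3.07392613e-01  5.86553596e-01  1.82023108e+00 -4.44089210e-16
  7.34807979e-01 -1.26340371e+00]
```

```bash
python3 - <<'E'
from h import *
r=[.528,-.218];j=[.549,.175]
pts={"r1":(r,(-.05,.06)),"r2":(r,(-.0,-.06)),"j1":(j,(-.04,-.05)),"j2":(j,(.0,.05))}
C={}
for k,(c,o) in pts.items():
    move_pose([c[0]+o[0],c[1]+o[1],.25],down(0));wait(.15);snap(k)
    T=np.load(f"pics/{k}.npy");p=proj("wrist",[*c,.05],T);C[k]=p
    print(k,p,get_time())
def crop(k,w,h):
    im=cv2.imread(f"pics/{k}.png");x0=int(np.clip(C[k][0]-w/2,0,640-w));y0=int(np.clip(C[k][1]-h/2,0,480-h));print(k,"crop",x0,y0)
    return cv2.resize(im[y0:y0+h,x0:x0+w],None,fx=400/w,fy=400/w,interpolation=cv2.INTER_CUBIC)
cv2.imwrite("pics/R.png",np.hstack([crop("r1",250,320),crop("r2",250,320)]))
cv2.imwrite("pics/J.png",np.hstack([crop("j1",320,400),crop("j2",320,400)]))
E
```

```text
r1 [385.46795653 165.13023188] 2.0917
r2 [246.58464584 223.30689764] 2.875
j1 [254.18217835 177.81705049] 4.5667
j2 [370.96550228 223.50075804] 5.275
r1 crop 260 5
r2 crop 121 63
j1 crop 94 0
j2 crop 210 23
```

View pics/R.png

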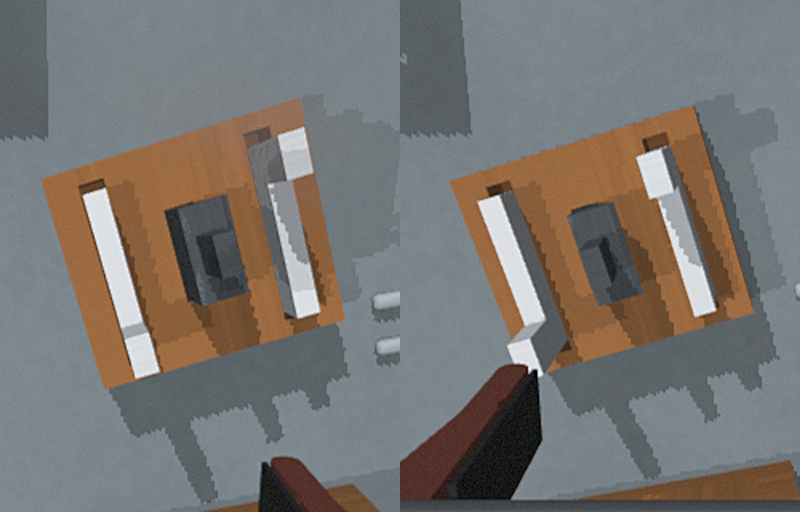

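View pics/J.png

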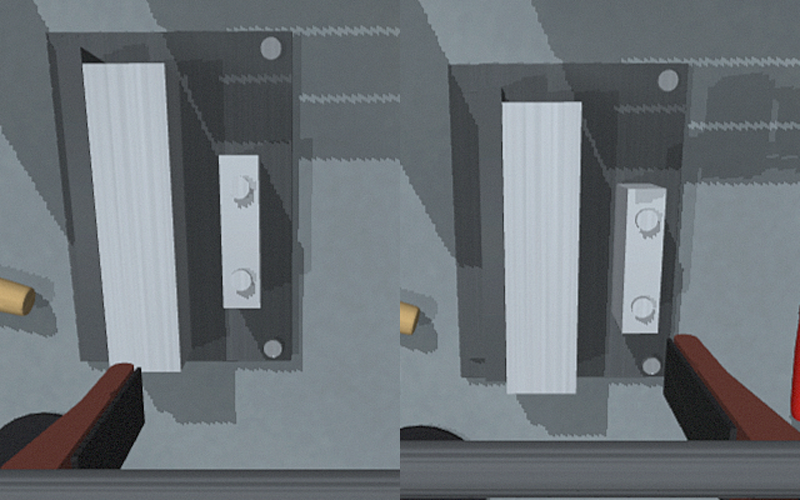

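R.png shows the rack at a slant. The left shim's tab is at the bottom end, the right shim's at the top (tab top about 295,153), with the dark wedge between them. J.png shows the tube top (83–164 at the upper end) and the stop's inner edge at x≈219, with a clear gap between. Triangulating.

```bash
cat > m.py <<'E'
from h import *
TT={k:np.load(f"pics/{k}.npy") for k in("r1","r2","j1","j2")}
off={"r1":(260,5,1.6,0),"r2":(121,63,1.6,400),"j1":(94,0,1.25,0),"j2":(210,23,1.25,400)}
def full(k,p): o=off[k];return ((p[0]-o[3])/o[2]+o[0],p[1]/o[2]+o[1])
def t2(k1,p1,k2,p2): return tri([("wrist",full(k1,p1),TT[k1]),("wrist",full(k2,p2),TT[k2])])
def z1(k,p,z): return atz("wrist",full(k,p),TT[k],z)
E
python3 - <<'E'
from m import *
P={"rackTL":((43,178),(450,181)),"rackTR":((300,97),(695,105)),"rackBR":((343,320),(753,312)),
"Lshim far L":((82,192),(478,202)),"Lshim far R":((103,187),(500,194)),
"Rtab1":((277,135),(636,157)),"Rtab2":((303,127),(664,147)),"Rtab3":((313,172),(675,190)),"Rtab4":((287,181),(650,199)),
"Rshim near L":((294,318),(692,317)),"Rshim near R":((319,312),(716,310)),
"wedge TL":((167,210),(570,213)),"wedge BL":((193,303),(600,305)),"wedge TR":((228,195),(617,203)),"wedge BR":((247,293),(640,292))}
for n,(a,b) in P.items():
    x,e=t2("r1",a,"r2",b);print(n,(x*1000).round(1),np.round(np.array(e)*1000,1))
Q={"tubeTL":((83,64),(502,102)),"tubeTR":((164,63),(581,102)),"tubeBR":((181,372),(576,393)),"tubeBL":((109,373),(507,393)),
"stopTR":((258,155),(665,188)),"stopBR":((261,307),(658,333)),"stopBL":((223,308),(622,333)),"stopTL":((219,155),(628,189)),
"plateTL":((49,33),(449,65)),"plateTR":((293,31),(688,65)),"plateBR":((291,360),(681,377))}
for n,(a,b) in Q.items():
    x,e=t2("j1",a,"j2",b);print(n,(x*1000).round(1),np.round(np.array(e)*1000,1),(z1("j1",a,.06)*1000).round(1),(z1("j2",b,.06)*1000).round(1))
E
```

```text
rackTL [ 567.4 -135.5   38.1] [0.2 0.2]
rackTR [ 607.5 -268.8   32.9] [0.3 0.3]
rackBR [ 492.  -302.1   32.6] [0.1 0.1]
Lshim far L [ 559.  -156.4   58.5] [0.9 0.9]
Lshim far R [ 562.1 -166.8   53.2] [0.4 0.4]
Rtab1 [ 582.8 -242.8   91.5] [0.1 0.1]
Rtab2 [ 587.  -255.5   86.2] [0.1 0.1]
Rtab3 [ 567.5 -260.6   89.7] [0. 0.]
Rtab4 [ 563.4 -248.8   91. ] [0.1 0.1]
Rshim near L [ 496.3 -267.2   57.1] [0.3 0.3]
Rshim near R [ 499.6 -280.4   55.7] [0. 0.]
wedge TL [ 551.  -200.7   42.4] [0.5 0.5]
wedge BL [ 502.1 -215.7   49.3] [1.6 1.6]
wedge TR [ 558.2 -228.9   59.4] [0.3 0.3]
wedge BR [ 510.7 -240.2   62.4] [0.6 0.6]
tubeTL [645.7 242.   58.4] [0.2 0.2] [645.3 241.5  60. ] [645.8 241.8  60. ]
tubeTR [645.8 192.2  59.6] [0. 0.] [645.8 192.1  60. ] [645.8 192.2  60. ]
tubeBR [445.4 191.1  59.2] [0.3 0.3] [445.3 191.1  60. ] [446.1 191.1  60. ]
tubeBL [445.8 241.3  61. ] [0.8 0.8] [444.6 242.   60. ] [446.1 241.1  60. ]
stopTR [592.2 135.4  57.1] [0.1 0.1] [592.1 135.3  60. ] [592.5 136.1  60. ]
stopBR [492.3 134.3  59.6] [0.3 0.3] [492.6 134.2  60. ] [492.1 134.5  60. ]
stopBL [492.3 160.   61. ] [0.2 0.2] [491.9 160.2  60. ] [492.1 159.7  60. ]
stopTL [592.  160.1  59.9] [0.1 0.1] [592.1 160.1  60. ] [591.9 160.2  60. ]
plateTL [675.4 282.3   3.9] [0.3 0.3] [662.4 260.4  60. ] [667.4 274.3  60. ]
plateTR [675.  112.4   9. ] [0.6 0.6] [663.4 113.6  60. ] [667.4 126.7  60. ]
plateBR [451.6 112.6  48.1] [1.6 1.6] [454.3 113.4  60. ] [458.7 115.9  60. ]
```

```bash
python3 - <<'E'
from m import *
c=np.array([.5297,-.2188]);yaw=.283
def W(x,y,z,s): 
    x,y=s*x,s*y
    return [c[0]+x*np.cos(yaw)-y*np.sin(yaw),c[1]+x*np.sin(yaw)+y*np.cos(yaw),.008+z]
out=[]
for s in(1,-1):
  row=[]
  for k in("r1","r2"):
    im=cv2.imread(f"pics/{k}.png");ctr=proj("wrist",[*c,.06],TT[k]);x0,y0=int(ctr[0])-50,int(ctr[1])-37;F=4
    cr=cv2.resize(im[y0:y0+75,x0:x0+100],None,fx=F,fy=F,interpolation=cv2.INTER_CUBIC)
    cr=np.clip((cr.astype(float)/255)**.6*1.3*255,0,255).astype(np.uint8)
    for pts,col in(([(-25,-14.9,56),(25,-14.9,56),(25,10.5,56),(-25,10.5,56)],(0,255,0)),([(-10,-5,90),(10,-5,90),(10,5,90),(-10,5,90)],(0,255,255))):
        q=np.array([(proj("wrist",W(a/1e3,b/1e3,z/1e3,s),TT[k])-[x0,y0]+.5)*F for a,b,z in pts])
        cv2.polylines(cr,[q.astype(np.int32)],True,col,1)
    row.append(cr)
  out.append(np.hstack(row))
cv2.imwrite("pics/W.png",np.vstack(out))
E
```

```text
(no output)
```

View pics/W.png

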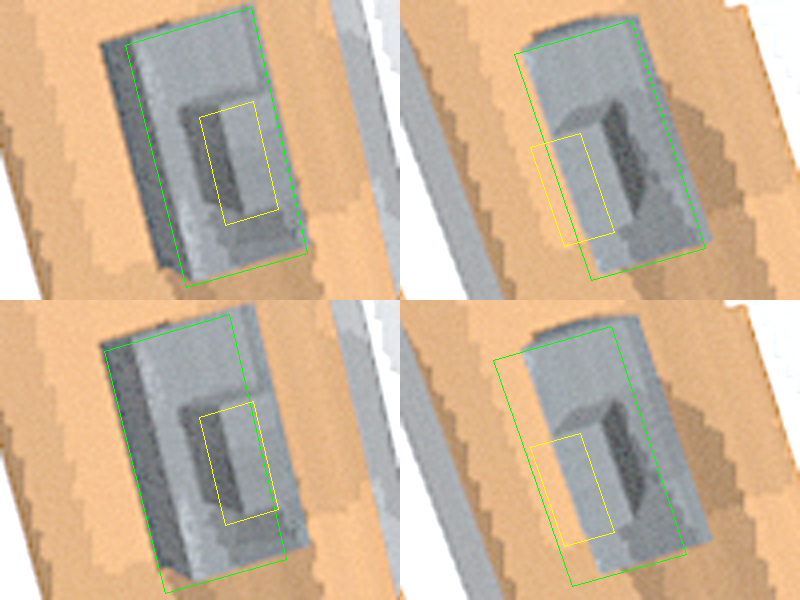

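```bash
python3 - <<'E'
from m import *
c=np.array([.5297,-.2188]);yaw=.283
o={}
for k in("r1","r2"):
    ctr=proj("wrist",[*c,.06],TT[k]);o[k]=(int(ctr[0])-50,int(ctr[1])-37)
def f(k,p): return ((p[0]-(400 if k=="r2" else 0))/4+o[k][0]-.3,p[1]/4+o[k][1]-.3)
def loc(p): d=p[:2]-c;return np.array([d[0]*np.cos(yaw)+d[1]*np.sin(yaw),-d[0]*np.sin(yaw)+d[1]*np.cos(yaw),p[2]])
for n,a,b in(("tab far-left",(220,107),(553,135)),("tab near-left",(242,215),(588,238)),("body farL",(133,42),(523,50)),("body farR",(252,8),(640,17)),("body nearR",(306,245),(710,240)),("body nearL",(190,280),(597,277))):
    x,e=tri([("wrist",f("r1",a),TT["r1"]),("wrist",f("r2",b),TT["r2"])])
    print(n,(x*1e3).round(1),(loc(x)*1e3).round(1),np.round(np.array(e)*1e3,1))
# r2-only at z=.098 : tab top right edge
for p in((553,135),(603,115),(638,215)): print(p,(loc(atz("wrist",f("r2",p),TT["r2"],.098))*1e3).round(1))
for p in((220,107),(242,215)): print(p,(loc(atz("wrist",f("r1",p),TT["r1"],.098))*1e3).round(1))
E
```

```text
tab far-left [ 539.6 -215.4   95.7] [10.5  0.5 95.7] [0.1 0.1]
tab near-left [ 519.8 -220.7   94.5] [-10.1   0.9  94.5] [0.3 0.3]
body farL [ 551.3 -203.5   62.4] [25.   8.7 62.4] [0.1 0.1]
body farR [ 557.8 -227.4   59.3] [ 24.6 -16.1  59.3] [0. 0.]
body nearR [ 510.8 -240.7   60.5] [-24.3 -15.8  60.5] [0.2 0.2]
body nearL [ 503.8 -216.8   63.8] [-24.3   9.2  63.8] [0.5 0.5]
(553, 135) [10.9 -0.  98. ]
(603, 115) [ 11.9 -10.2  98. ]
(638, 215) [ -8.2 -10.5  98. ]
(220, 107) [10.6  0.9 98. ]
(242, 215) [-9.3  1.5 98. ]
```

The tab-to-body offset doesn't settle which way the wedge faces, or whether it leans. I'll place the right-hand shim first, since the measured gap of 31.5 mm needs only one and leaves 19.5 mm. Then I'll look at the wedge in profile.

```bash
python3 - <<'E'
from h import *
yr=.281
print(get_time())
movel([.549,.1,.25],v=.25)
command_gripper(.55)
move_pose([.5752,-.2519,.15],down(yr))
movel([.5752,-.2519,.061],v=.1)
print("at",get_tcp_pos(),get_ft_force(),get_time())
command_gripper(0.0)
print("grip",get_grip_width()*88,get_finger_force(),get_time())
movel([.5752,-.2519,.175],v=.12)
print("lift",get_grip_width()*88,get_finger_force(),get_ft_force(),get_time())
move_pose([.585,.1825,.175],down(.003))
wait(.2);snap("hold");print(get_time(),get_tcp_pos(),get_ft_force())
E
```

```text
5.275
at [ 0.57562299 -0.25196003  0.0617709 ] [-1.42271849 -0.04046344  7.96096777] 9.1167
grip 11.980304878375867 29.999076426029205 9.7667
lift 11.73220058842073 29.999131858348846 [ 0.29785993 -0.12526623 -1.98281285] 10.8667
12.7167 [0.58526047 0.1817287  0.17499395] [ 0.80255891  0.49686068 -1.83793271]
```

View pics/hold.png

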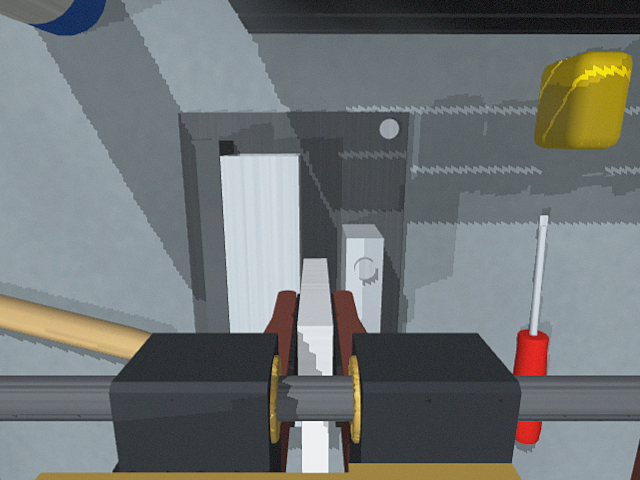

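hold.png: the shim hangs straight between the fingers, with its far end at (315,262). It sits between the tube edge (300) and the stop (343). Lowering it, with a light nudge to find the tube face.

```bash
python3 - <<'E'
from h import *
X=.585;q=down(.003)
print(movel([X,.1815,.09],v=.12,until_force=8),get_tcp_pos(),get_time())
print(movel([X,.1815,.071],v=.05,until_force=6),get_tcp_pos(),get_ft_force())
print("nudge",movel([X,.1900,.071],v=.02,until_force=2.5),get_tcp_pos(),get_ft_force())
p=get_tcp_pos()
movel([X,p[1]-.001,.071],v=.02)
print("down",movel([X,p[1]-.001,.058],v=.02,until_force=6),get_tcp_pos(),get_ft_force(),get_time())
command_gripper(.3);wait(.3)
print(get_tcp_pos(),get_ft_force(),get_time(),get_finger_force())
movel([X,p[1]-.001,.16],v=.15)
snap("placed");print(get_time())
E
```

```text
False [0.5855572  0.18168555 0.09055608] 13.575
False [0.58483155 0.18143824 0.07067442] [ 1.09724063 -0.56987674 -2.02892985]
nudge True [0.58464618 0.18648344 0.07068177] [ 0.07514794 -0.12033893 -2.4285365 ]
down True [0.58512878 0.18551914 0.06256733] [-0.51682019 -1.01028456  3.80532641] 15.175
[0.5844575  0.18530395 0.06201767] [ 0.51733072 -0.70391606 -0.71903435] 15.9333 0.0
16.7833
```

```bash
cat > view.py <<'E'
from h import *
def viewpose(target,az,e,dist):
    v=np.array([np.cos(e)*np.cos(az),np.cos(e)*np.sin(az),-np.sin(e)])
    xc=np.cross(v,[0,0,1]);xc/=np.linalg.norm(xc);yc=np.cross(xc,v)*1
    yc=np.cross(-v,xc)
    out=[]
    for s in(1,-1):
        Tc=np.eye(4);Tc[:3,:3]=np.c_[s*xc,s*yc,-v];Tc[:3,3]=np.array(target)-dist*v
        T=Tc@np.linalg.inv(camera_info("wrist")["tool_from_camera"])
        q=R.from_matrix(T[:3,:3]).as_quat();q=[q[3],*q[:3]]
        out.append((s,T[:3,3],q,inverse_kinematics(T[:3,3],q)))
    return out
E
python3 - <<'E'
from view import *
yr=.281
t=[.531,-.221,.06]
for az in(yr,yr+np.pi):
  for e in(30,40,50,60):
    for d in(.3,.36):
      for s,p,q,j in viewpose(t,az,np.radians(e),d):
        if j is not None: print(round(az,2),e,d,s,p.round(3),np.round(j,2))
E
```

```text
0.28 30 0.3 1 [ 0.414 -0.255  0.1  ] [-1.24  0.89  2.25  1.62  1.31 -1.57]
0.28 30 0.3 -1 [ 0.439 -0.248  0.146] [-0.97  0.41  2.24  1.38  0.75  2.28]
0.28 30 0.36 1 [ 0.364 -0.269  0.13 ] [-1.39  0.81  2.27  1.46  1.31 -1.51]
0.28 30 0.36 -1 [ 0.389 -0.262  0.176] [-1.1   0.32  2.26  1.21  0.84  2.35]
0.28 40 0.3 1 [ 0.422 -0.252  0.121] [-1.17  0.7   2.28  1.62  1.12 -1.39]
0.28 40 0.36 1 [ 0.378 -0.265  0.159] [-1.3   0.59  2.3   1.45  1.15 -1.3 ]
0.28 50 0.3 1 [ 0.434 -0.249  0.139] [-1.06  0.52  2.28  1.55  0.92 -1.15]
0.28 50 0.36 1 [ 0.397 -0.259  0.185] [-1.17  0.39  2.28  1.37  0.98 -1.01]
0.28 60 0.3 1 [ 0.449 -0.244  0.156] [-0.94  0.39  2.23  1.36  0.74 -0.81]
0.28 60 0.36 1 [ 0.42  -0.253  0.208] [-1.01  0.25  2.23  1.18  0.82 -0.64]
3.42 30 0.3 1 [ 0.648 -0.187  0.1  ] [-0.12  1.29  0.74 -0.54  2.32 -2.07]
3.42 30 0.3 -1 [ 0.623 -0.194  0.146] [-0.17  0.92  1.12 -0.33  1.82  1.16]
3.42 30 0.36 1 [ 0.698 -0.173  0.13 ] [-0.1   1.36  0.52 -0.61  2.46 -2.17]
3.42 30 0.36 -1 [ 0.673 -0.18   0.176] [-0.15  0.96  0.96 -0.32  1.94  1.14]
3.42 40 0.3 1 [ 0.64  -0.19   0.121] [-
[... 172 characters left out ...]
48  2.29 -2.08]
3.42 40 0.36 -1 [ 0.651 -0.186  0.199] [-0.18  0.81  1.13 -0.26  1.76  1.14]
3.42 50 0.3 1 [ 0.628 -0.193  0.139] [-0.15  1.03  1.01 -0.39  1.99 -1.99]
3.42 50 0.3 -1 [ 0.589 -0.204  0.173] [-0.25  0.67  1.41 -0.22  1.45  1.11]
3.42 50 0.36 1 [ 0.665 -0.183  0.185] [-0.14  1.04  0.88 -0.4   2.11 -2.03]
3.42 50 0.36 -1 [ 0.626 -0.193  0.219] [-0.22  0.67  1.29 -0.21  1.57  1.11]
3.42 60 0.3 1 [ 0.613 -0.198  0.156] [-0.18  0.89  1.15 -0.33  1.81 -1.99]
3.42 60 0.3 -1 [ 0.569 -0.21   0.182] [-0.3   0.55  1.55 -0.15  1.27  1.05]
3.42 60 0.36 1 [ 0.642 -0.189  0.208] [-0.16  0.88  1.05 -0.33  1.93 -2.01]
3.42 60 0.36 -1 [ 0.598 -0.201  0.234] [-0.28  0.53  1.45 -0.14  1.39  1.06]
```

```bash
python3 - <<'E'
from view import *
movel([.585,.15,.22],v=.25)
s,p,q,j=viewpose([.531,-.221,.06],.281+np.pi,np.radians(30),.36)[1]
movej(j);wait(.2);snap("prof");print(get_time())
im=cv2.imread("pics/prof.png")
T=np.load("pics/prof.npy");c=proj("wrist",[.531,-.221,.05],T);print(c)
x0,y0=int(c[0])-65,int(c[1])-70
a=cv2.rotate(cv2.resize(im[y0:y0+150,x0:x0+130],(390,450),interpolation=cv2.INTER_CUBIC),cv2.ROTATE_180)
a=np.clip((a/255.)**.6*1.2*255,0,255).astype(np.uint8)
b=cv2.imread("pics/placed.png")[60:435,150:475]; b=cv2.resize(b,(390,450))
print(x0,y0);cv2.imwrite("pics/PP.png",np.hstack([a,b]))
E
```

```text
18.7583
[315.27439628 242.58218418]
250 172
```

View pics/PP.png

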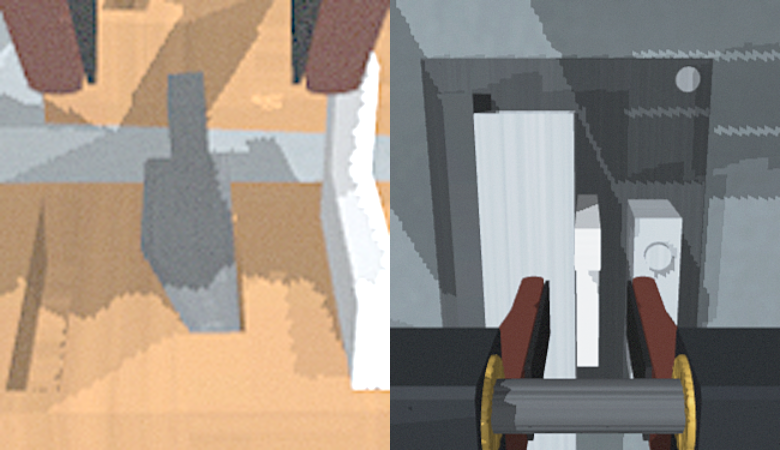

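PP.png, left half: the wedge seen end-on from the far side. Its upright face is on the +y side (edge 228,165 to 242,330), the slope is on the -y side, and it leans about 0.1 rad towards -y. That is the orientation needed at the jig. Right half: the shim stands in the gap, close to the tube. I'll grasp the wedge with the tool tilted to match the lean.

```bash
python3 - <<'E'
from h import *
yr=.281;c=np.array([.5297,-.2188]);xr=np.array([np.cos(yr),np.sin(yr),0]);yd=np.array([-np.sin(yr),np.cos(yr),0])
Rt=R.from_rotvec(.1*xr)*rot(down(yr));q=Rt.as_quat();q=[q[3],*q[:3]]
up=-Rt.as_matrix()[:,2]
G=np.array([*c,0])+.0004*xr-.0037*yd+np.array([0,0,.0865]); P=G-.019*up
print("tcp",P,up)
command_gripper(.45)
move_pose(P+.09*up,q)
movel(list(P),v=.1);wait(.2)
print(get_tcp_pos(),get_ft_force(),get_time())
command_gripper(0.0)
print("grip",get_grip_width()*88,get_finger_force(),get_tcp_pos(),get_ft_force())
movel([P[0],P[1],.19],v=.12)
print("lift",get_grip_width()*88,get_finger_force(),get_ft_force(),get_time())
movel([P[0],P[1],.22],v=.2)
move_pose([.542,.167,.20],down(.003))
wait(.2);snap("wh");print(get_time(),get_tcp_pos(),get_ft_force())
im=cv2.imread("pics/wh.png");T=np.load("pics/wh.npy")
for n,p in {"tipupright":[.542,.1775,.14],"tipslope":[.542,.1745,.14]}.items(): print(n,proj("wrist",p,T))
E
```

```text
tcp [ 0.53058436 -0.22042152  0.06759492] [ 0.02768546 -0.09591781  0.99500417]
[ 0.53101339 -0.22071387  0.06827556] [ 0.23654606 -0.68862107 -0.12149671] 21.3417
grip 10.080510619717318 29.84659105539322 [ 0.53077143 -0.22089918  0.06757474] [-0.3476817  -1.74747134 -1.16067344]
lift 10.014229832721163 29.996012449264526 [-0.38176651 -0.13446212 -3.69980977] 23.0833
25.0833 [0.54230781 0.16619173 0.20004105] [ 0.87188799 -0.36492592 -2.69066054]
tipupright [293.44151003 273.23386504]
tipslope [298.91529362 273.24779513]
```

View pics/wh.png

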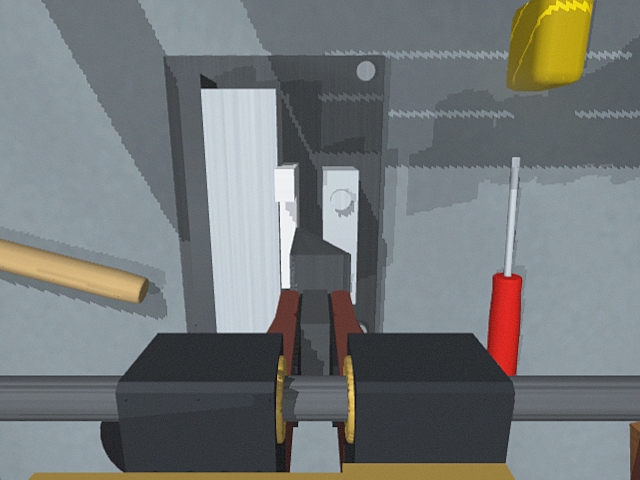

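wh.png: the wedge is held upright, tip down. Its upright face is at x≈291 towards the tube and its slope is on the right, towards the stop. Inserting it.

```bash
python3 - <<'E'
from h import *
X=.542
print(movel([X,.1675,.13],v=.12,until_force=10),get_tcp_pos(),get_time())
b=movel([X,.1675,.090],v=.04,until_force=5)
print("enter",b,get_tcp_pos(),get_ft_force(),get_time())
if not b:
    b=movel([X,.1725,.090],v=.015,until_force=3)
    p=get_tcp_pos();print("side",b,p,get_ft_force())
    y=p[1]-.0003
    b=movel([X,y,.068],v=.02,until_force=12)
    print("down",b,get_tcp_pos(),get_ft_force(),get_grip_width()*88,get_time())
    wait(.3);print(get_tcp_pos(),get_ft_force())
E
```

```text
False [0.54243647 0.16761152 0.13037985] 25.8167
enter False [0.54223717 0.16758239 0.09023711] [-0.16765119 -0.76225861 -2.63224139] 26.9667
side True [0.54149959 0.16991277 0.08966574] [-0.97563946 -0.14407658 -3.2099121 ]
down True [0.54182974 0.16996555 0.07643793] [0.00952404 0.82599094 2.87689179] 9.97314776571843 27.9333
[0.54179599 0.16995417 0.07643431] [1.59550692 0.90317202 5.051615  ]
```

```bash
python3 - <<'E'
from h import *
X=.542
p=get_tcp_pos();y=p[1]
for dz in(.0015,.003,.0045,.006,.008,.010,.012):
    movel([X,y+.0003,.0764-dz],v=.01,until_force=15);wait(.3)
    q=get_tcp_pos();f=get_ft_force();print(dz,q.round(4) if hasattr(q,'round') else q,np.round(f,1),round(get_grip_width()*88,2),round(get_finger_force(),1),get_time())
    if f[2]>24: break
E
```

```text
0.0015 [0.542  0.17   0.0763] [ 0.5 -0.   4.8] 9.91 30.0 28.7417
0.003 [0.5419 0.17   0.0763] [0.2 0.6 4.5] 9.79 30.0 29.2583
0.0045 [0.542  0.17   0.0763] [0.1 0.6 5.7] 10.05 30.0 29.8
0.006 [0.5419 0.1701 0.0763] [-0.4 -0.4  5.7] 10.04 30.0 30.3667
0.008 [0.542  0.1701 0.0763] [-0.7  0.9  5.2] 10.24 30.0 30.975
0.01 [0.542  0.1701 0.0763] [-0.9  0.6  4.4] 9.53 30.0 31.6167
0.012 [0.5419 0.1701 0.0763] [-0.9 -0.8  5.4] 9.8 30.0 32.2833
```

```bash
python3 - <<'E'
from h import *
p=get_tcp_pos()
for dz in(.0005,.001,.0015,.002,.0025,.003):
    movel([.542,p[1],.0763-dz],v=.005);wait(.3)
    q=get_tcp_pos();f=np.mean([get_ft_force() for _ in range(3)],0);print(dz,np.round(q,4),np.round(f,1),get_time())
    if f[2]>22: break
snap("fin");im=read_camera("scene")
a=cv2.imread("pics/fin.png")[60:460,140:540]
b=cv2.resize(im[300:480,300:490,::-1],(380,400),interpolation=cv2.INTER_CUBIC)
cv2.imwrite("pics/F.png",np.hstack([a,b]))
E
```

```text
0.0005 [0.5419 0.1701 0.0762] [-1.4  0.2  8.8] 32.8333
0.001 [0.542  0.1701 0.0762] [-3.1 -0.8 13.6] 33.3833
0.0015 [0.542  0.1701 0.0762] [-4.6 -1.8 17.7] 33.9333
0.002 [0.542  0.17   0.0761] [-4.9 -1.7 22.8] 34.4833
```

View pics/F.png

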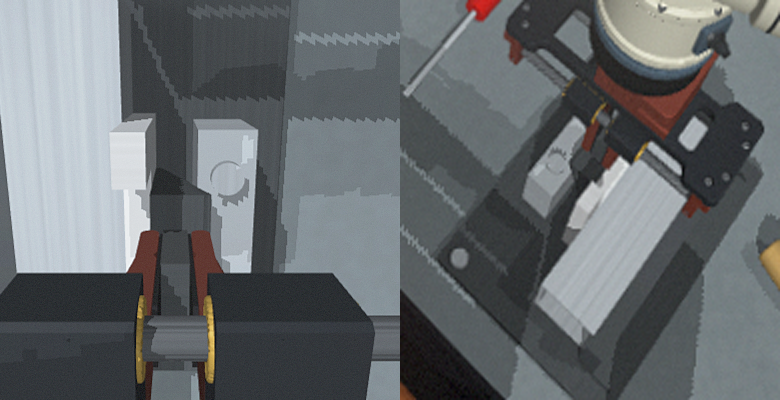

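F.png: the shim stands at the tube with its tab clear of the gripper. The wedge is seated between shim and stop, its tip about 6 mm above the plate. The push is steady at about 25 N, with almost no sideways force on the wrist, so the load goes into the shim, tube and fence. Handing in.

```bash
python3 - <<'E'
from h import *
wait(.3);print(get_ft_force(),get_finger_force(),get_time());print(job_done())
E
```

```text
[-5.57007395 -1.15913463 22.08961069] 30.013269782066345 34.8833
the job is handed in; nothing more can be done
None
```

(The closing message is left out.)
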